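# Find the spindle flats and hold the bowl collar on them

### The arm

A 6-joint arm with a two-finger parallel gripper is mounted at the origin on the work surface. World frame = base frame: x ahead of the robot, y to its left, z up, the work surface at z = 0. Lengths are in mm, angles in rad, forces in N, time in s.
With the tool pointing down it reaches from about 350 to 975 mm from the base axis. Payload 7.1 kg.
Tool frame: the origin (TCP) lies midway between the tips of the shut fingers; the grasp point (between the pads) lies ctrl.grip_point_offset behind it (ctrl.grip_point_offset is the distance from the TCP to the grasp point, in mm); z points along the fingers, y is the line along which they close (so a half turn about z gives the same grasp; the last joint's range is limited). The gripper opens to 88 mm and grips with 3 to 60 N. Pads are 20 mm wide; open, the fingers measure 115 mm over their backs; the gripper's body (75 mm by 178 mm) begins 61 mm behind the grasp point.
Start: joints at [-1.296, 0.423, 1.63, -0, 1.089, -0.019], TCP at [181.013, -598.197, 222.675] pointing down, gripper open.
Joint ranges: [-3, 3], [-0.9, 2.11], [0.09, 2.58], [-1.31, 4.45], [0.11, 2.69], [-2.54, 2.54]. Speed limits (rad/s): [2.39, 2.39, 3.01, 3.14, 3.14, 3.14].

### API

Orientations are given as a rotation vector (axis times angle).
In Python, from workcell import ctrl gives the robot as it stands.
- The arm moves only by the tool apply_moves, never from a script. Its argument "targets" is a list of rows, each an object of numbers: "tx", "ty", "tz": the shift along the world's x, y, z in m; "spin": the turn about the world's z in degrees. In form: [{"tx": .., "ty": .., "tz": .., "spin": ..}, ...]. A call has exactly 8 rows; each row is the pose to reach, as a shift and turn from the pose commanded when the call began; what a row does not reach only later rows make up. A row lasts 1/10 s, in which the tool goes at most 50 mm and 8.59 degrees, less where a joint would pass 70% of its speed; a pose out of reach is approached as far as the arm can. A call with a gripper value outside its range is refused whole. "gripper" is the closure, from -1 (fully open) to 1 (shut), set as the call begins (left out, the last holds). The fingers move at their own pace and stop on an object; the grip force is fixed at half the most. Time passes only in rows, so rows that repeat a pose let the fingers close, or fill a call up. It gives the time, the measured TCP pose, the force, the opening and the grip force at its end, in the units of the state.
- ctrl.get_obs(): the state, without advancing time (a new reading comes with each control period).
- ctrl.get_image(name): name is "scene" or "side" or "wrist"; returns the picture (400x640x3 uint8, red, green, blue); there is no depth.
- ctrl.get_calibration(name): a dict with "fov_y" (degrees; the focal length in pixels is half the picture's height over the tangent of half this angle, whatever the lens; pixels are square), "cx", "cy" (the principal point, pixels), "rvec" (rotation vector, rad) and "tvec" (3), from world to camera coordinates, as OpenCV has them. Camera axes: x right, y down, z forward; pixel columns grow to the right and rows downward; lengths in mm; the calibration is good to about 2 mm. The wrist camera is an equidistant fisheye: a pixel r from the principal point sees the ray r / f radians off the axis. A picture is of the moment at which its call begins: read the wrist's pose just before it. get_calibration takes no time and is no camera call; for the wrist camera it gives the pose at the moment of the call.
- ctrl.close_job(): hands the job in; it is judged then, once.
Trained networks look in the newest picture that a camera, given by its name, has taken for a name from the list of things; names that differ only in an ending like _2 or _b are one class to them, and where a whole thing is asked for, a point or a joint stands for the part that bears it (a point fixed in the world has none). Each returns a list of dicts, best first, with "score" (0 to 1); they miss things now and then, are a little off and sometimes report something else, mostly with a low value. They report only what shows in the picture. A call takes as long as a camera call.
- ctrl.outline_of(name, camera): "pixels" (400x640 bool, what is visible of it) and "box" ([left, top, right, bottom] in pixels, round what is visible of it).
- ctrl.pinpoint(name, camera): "uv" ([column, row] in pixels: a listed point, or the origin of a listed thing).
The state is a dict: "t": time; "qpos": joint angles; "qvel": joint speeds; "joint_torque": joint torques, N m; "ee_pos": TCP position; "orientation": TCP orientation; "ft_force": force on the tool from outside, world axes, zero at the start; "moment": the same for the moment, N m; "width": finger opening in mm; "grasp_force": force on a finger pad.
Only numpy, scipy, OpenCV 4.12 (cv2) and the standard library are available. Lean on these libraries where they do the work, as an engineer would, in place of code of your own. Each camera call takes 0.05 s, during which the arm holds its last target. There are 200 camera calls.

### The job

The bead spinner's spindle stands bare, its two set-screw flats turned away from the hex-key guide post. First, before moving the collar, grip the spindle's flatted upper part in the fingers to feel for the flats and turn them to face the guide post; then take the collar from the bead board, slide it down over the flats with one set screw pointing squarely at the guide post, and finish while still holding it there, upright and gripped, screws level with the guide's hole and clear of the shoulder below. Leave the jar, the pliers and the hex key where they lie.

Things in the scene. Friction and masses are not known exactly. Their poses are not given: they have to be found in the camera images.
- drive_unit: Bead spinner's drive unit, fixed on the bench: white plastic housing 60 mm high, x -65 to +115 mm, y -60 to +60 mm in its frame. Origin on the bench under the spindle's axis; z up, x from the spindle to the hex-key guide post. The upright steel spindle on its z axis turns at least 3 rad either way, stiffly (0.06 N m), stays where left, and is slippery (friction 0.3).
- spindle_top (a point): Spindle's upper end, 130 mm above the bench, on the axis (fixed, does not turn with it). The spindle is 20 mm round with two flats on either side, 14 mm across them, from 80 to 130 mm height; its top 4 mm taper to 16.4 mm. Its angle is NOT reported: see it or feel it. At the start the flats' normals are at least 0.4 rad off the drive unit's x axis.
- shoulder (a point): Lower end of the flats, 80 mm above the bench, on the axis. From here down to the housing (60 mm) the spindle is fully round, 20 mm, and the collar's screw tips cannot pass.
- flats_mid (a point): On the spindle's axis, 108 mm above the bench: hold the collar's middle here. Axes as drive_unit, does not turn. Fingers shut on it with 80 N read about 12.5 mm of opening on the flats (the pads give 1 to 2 mm) and over 15 mm, up to 18.5, clear of them. Such a firm grip within about 0.3 rad of the normal turns the spindle until its flats lie on the pads.
- guide_hole (a point): Mouth, on the spindle's side, of the 10 mm hole in the aluminium hex-key guide post, 82 mm from the spindle's axis, 108 mm above the bench; the hole runs along drive_unit x. The post is 16 mm thick (x = 82 to 98 mm), 40 mm wide, 121 mm high.
- bead_board: Flat grey-green bead board, fixed, 260 (x) x 220 (y) mm, plate 8 mm thick with a 10 mm wide rim 12 mm high. Origin under its centre, on the bench.
- collar: Loose twelve-sided aluminium shaft collar, 44 mm across its sides, 24 mm high, 75 to 155 g, lying flat on the bead board. Origin: centre of its underside; z up along its 22 mm bore. Two set screws lie on its x axis, one at +x and one at -x; the sides at +y and -y are plain, for gripping.
- collar_mid (a point): Centre of the collar, 12 mm above its underside, level with its screws; axes as collar. The screws' dark 9 mm heads stand out 4 mm (52 mm over both); their 8 mm wide tips stand into the bore, 15.8 mm apart, so it goes down over the flats only with the screws facing them (within about 0.2 rad), either way round.
- bead_jar: Loose bystander: glass jar of beads with wooden lid, 60 mm across, 69 mm high. Origin: centre of its underside.
- pliers: Loose bystander: small pliers with pink grips lying on the bench, about 130 mm long along x, 46 mm wide, 10 mm high. Origin on the bench near the middle.
- hex_key: Loose bystander: L-shaped dark hex key lying at the far end of the bead board, 81 mm long along its y, 6 mm thick. Origin under its long arm's middle.

How it is judged:
By the outcome, as a careful person would: the job done as asked, in the order asked, and still so for the second after the job is handed in, while the arm keeps its last pose, push and grip.
It also fails if it takes over 67 s, if anything falls off the work surface, if the arm or the gripper's body presses on something with over 40 N, if the wrist force passes 120 N, or if a joint passes its speed limit or range.

## Working session

There is one attempt and no reset: what is moved stays moved. The work goes in short steps, Python scripts to look and compute and a tool call to move; the robot and the scene stay as the last step left them, time stands still between calls to the robot, and variables do not carry over. Pictures are saved under pics/ and viewed, at most 10 in all, crops included, and the job is handed in when it is done.

Besides the shell and the picture viewer there is one more tool, called as name([rows], argument=value, ...), one row to a line, values as JSON. apply_moves: Moves the arm, as the interface text tells. Its arguments: {"type":"object","properties":{"targets":{"type":"array"},"gripper":{"type":"number"}},"required":["targets"]}

```bash
mkdir -p pics; ls
cat > h.py <<'E'
import numpy as np, cv2
from workcell import ctrl
def ray(cam,uv,cal=None):
    c=cal or ctrl.get_calibration(cam); R=cv2.Rodrigues(np.array(c["rvec"],float))[0]; t=np.array(c["tvec"],float)
    f=200/np.tan(np.radians(c["fov_y"])/2); d=(np.array(uv,float)-[c["cx"],c["cy"]])/f
    if cam=="wrist":
        r=np.linalg.norm(d)+1e-9; v=np.r_[d/r*np.sin(r),np.cos(r)]
    else: v=np.r_[d,1]
    v=R.T@v; return -R.T@t, v/np.linalg.norm(v)
def tri(rs):
    A=sum(np.eye(3)-np.outer(v,v) for o,v in rs); b=sum((np.eye(3)-np.outer(v,v))@o for o,v in rs)
    p=np.linalg.solve(A,b); return p,[round(float(np.linalg.norm((np.eye(3)-np.outer(v,v))@(p-o))),1) for o,v in rs]
def proj(cam,P,c=None):
    c=c or ctrl.get_calibration(cam); R=cv2.Rodrigues(np.array(c["rvec"],float))[0]
    q=np.atleast_2d(P)@R.T+np.array(c["tvec"],float); f=200/np.tan(np.radians(c["fov_y"])/2)
    if cam=="wrist":
        n=np.linalg.norm(q[:,:2],axis=1); r=np.arctan2(n,q[:,2]); d=q[:,:2]/(n[:,None]+1e-9)*r[:,None]
    else: d=q[:,:2]/q[:,2:]
    return d*f+[c["cx"],c["cy"]]
def onz(r,z): o,v=r; return o+v*(z-o[2])/v[2]
def snap(cam,name):
    im=ctrl.get_image(cam); cv2.imwrite("pics/"+name,im[:,:,::-1]); return im
E
python3 - <<'E'
from h import *
print(ctrl.grip_point_offset, {k:v for k,v in ctrl.get_obs().items() if k in("t","ee_pos","orientation","width","ft_force")})
R={}
for c in("scene","side","wrist"):
    snap(c,c+"0.png"); print(c,ctrl.get_calibration(c))
    for n in("drive_unit","spindle_top","shoulder","flats_mid","guide_hole","bead_board","collar","collar_mid","bead_jar","pliers","hex_key"):
        p=ctrl.pinpoint(n,c)
        if p: R.setdefault(n,[]).append(ray(c,p[0]["uv"])); print(c,n,np.round(p[0]["uv"],1),round(p[0]["score"],2))
for n,r in R.items():
    if len(r)>1: p,e=tri(r); print(n,p.round(1),e)
print(ctrl.get_obs()["t"])
E
```

```text
pics
18.700000000000003 {'t': 0.0, 'ee_pos': array([ 180.8637913 , -597.66978542,  221.9006194 ]), 'orientation': array([-3.10621668e+00, -4.59629317e-01,  3.15249557e-04]), 'ft_force': array([ 0.08655569,  0.08431417, -0.51478898]), 'width': 87.77161725488534}
scene {'fov_y': 43.20500427969116, 'cx': 319.22850429192397, 'cy': 201.23853709779087, 'rvec': array([ 2.22740999,  1.09740799, -0.39733075]), 'tvec': array([-365.40095709, -283.52938786, 1296.91121684])}
scene drive_unit [370.  171.7] 0.56
scene spindle_top [381.3 127.2] 0.77
scene shoulder [375.2 145.9] 0.82
scene flats_mid [376.7 136.7] 0.97
scene guide_hole [403.9 160.4] 0.94
scene bead_board [202.4 293.8] 0.56
scene collar [191.4 301.7] 0.67
scene collar_mid [193.9 296.7] 0.77
scene bead_jar [378.3 318.5] 0.58
scene pliers [250.  168.9] 0.97
scene hex_key [233.6 334.6] 0.7
side {'fov_y': 55.40955285317023, 'cx': 319.4735991677377, 'cy': 204.09820119275167, 'rvec': array([ 1.95162865, -0.86149701,  0.4823652 ]), 'tvec': array([-400.31780643,  291.86728818,  374.78109074])}
side drive_unit [226.2 218.8] 0.63
side spindle_to
[... 331 characters left out ...]
': 65.70646984690485, 'cx': 324.07941170027055, 'cy': 202.8297990511009, 'rvec': array([-2.33325587,  1.73188679,  0.24572832]), 'tvec': array([-625.70173983,  -34.95646928,  390.32635755])}
wrist pliers [34.5  2.4] 0.58
drive_unit [515.6 205.8  -1.8] [0.2, 0.2]
spindle_top [518.6 220.9 124.7] [1.7, 1.7]
shoulder [519.5 208.2  77.4] [0.7, 0.7]
flats_mid [521.1 208.6 109.3] [3.2, 3.2]
guide_hole [604.6 204.5 106.6] [0.5, 0.5]
bead_board [ 5.615e+02 -2.402e+02 -3.000e-01] [1.6, 1.6]
collar [ 568.  -263.4    7.6] [0.3, 0.3]
collar_mid [ 565.4 -257.1   12.8] [1.8, 1.8]
bead_jar [794.1 -21.3   3.7] [1.6, 1.6]
pliers [353.7  -3.7   4.4] [1.2, 1.0, 1.5]
hex_key [ 665.2 -236.6    2.5] [1.0, 1.0]
1.8
```

View pics/scene0.png

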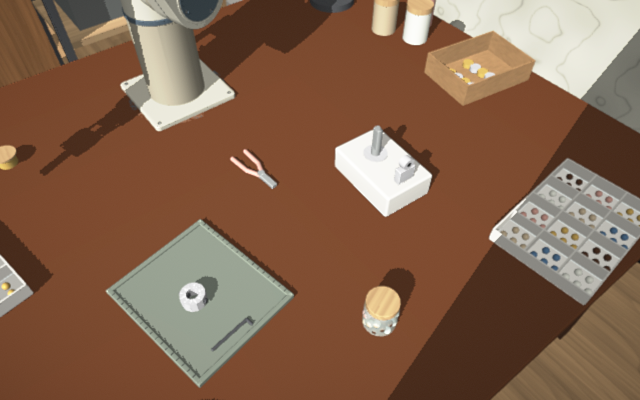

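View pics/side0.png

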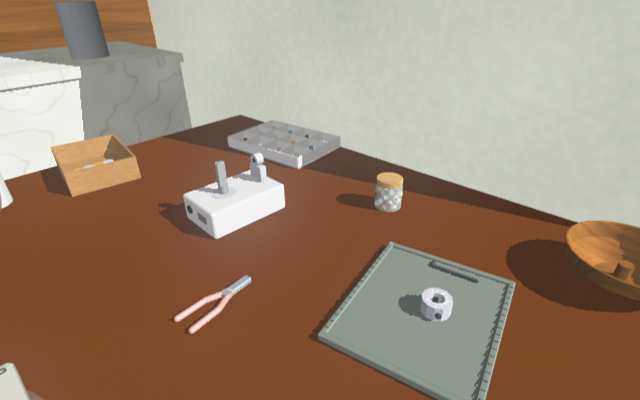

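apply_moves([
  {"tx": 0.3,"ty": 0.27,"tz": 0.06,"spin": 0},
  {"tx": 0.3,"ty": 0.27,"tz": 0.06,"spin": 0},
  {"tx": 0.3,"ty": 0.27,"tz": 0.06,"spin": 0},
  {"tx": 0.3,"ty": 0.27,"tz": 0.06,"spin": 0},
  {"tx": 0.3,"ty": 0.27,"tz": 0.06,"spin": 0},
  {"tx": 0.3,"ty": 0.27,"tz": 0.06,"spin": 0},
  {"tx": 0.3,"ty": 0.27,"tz": 0.06,"spin": 0},
  {"tx": 0.3,"ty": 0.27,"tz": 0.06,"spin": 0},
], gripper=-1)

```text
t: 2.6
ee_pos: [476.4, -332.0, 282.1]
orientation: [3.107, 0.46, 0.001]
ft_force: [0.4, 0.3, -0.1]
width: 87.9
grasp_force: 0.0
```

Run:
```python
from h import *
c=ctrl.get_calibration("wrist"); R=cv2.Rodrigues(c["rvec"])[0]; print("cam",(-R.T@c["tvec"]).round(1),"axis",R[2].round(2))
snap("wrist","w1.png")
for n in("bead_board","collar","collar_mid","hex_key"):
    p=ctrl.pinpoint(n,"wrist")
    for q in p[:2]: print(n,np.round(q["uv"],1),round(q["score"],2), onz(ray("wrist",q["uv"],c),{"collar":8,"collar_mid":20}.get(n,4)).round(1))
print(ctrl.get_obs()["ee_pos"])
```

```text
cam [ 548.1 -311.1  443.8] axis [-0.27 -0.08 -0.96]
bead_board [282.6  97.3] 0.69 [ 557.2 -247.5    4. ]
bead_board [25.7 73.6] 0.6 [513.2 315.7   4. ]
collar [294.1  91.9] 0.73 [ 568.7 -261.5    8. ]
collar_mid [290.  91.] 0.74 [ 567.9 -257.1   20. ]
collar_mid [13.2 72.7] 0.31 [512.6 347.2  20. ]
hex_key [298.   26.6] 0.81 [ 662.7 -238.1    4. ]
hex_key [118.9 181.2] 0.62 [362.1  -2.2   4. ]
[ 474.81056521 -333.43002321  281.26750781]
```

View pics/w1.png

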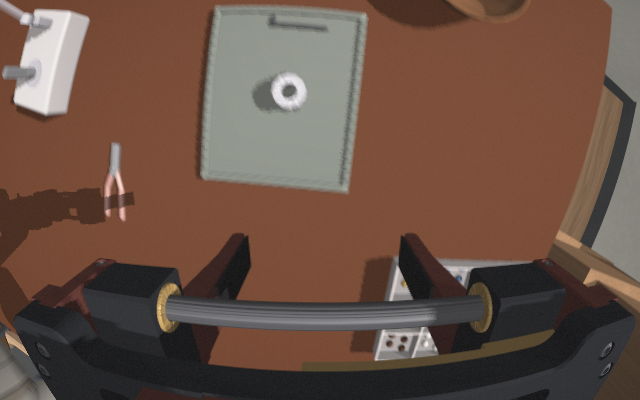

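apply_moves([
  {"tx": 0.034,"ty": 0.43,"tz": 0.02,"spin": 73},
  {"tx": 0.034,"ty": 0.43,"tz": 0.02,"spin": 73},
  {"tx": 0.034,"ty": 0.43,"tz": 0.02,"spin": 73},
  {"tx": 0.034,"ty": 0.43,"tz": 0.02,"spin": 73},
  {"tx": 0.034,"ty": 0.43,"tz": 0.02,"spin": 73},
  {"tx": 0.034,"ty": 0.43,"tz": 0.02,"spin": 73},
  {"tx": 0.034,"ty": 0.43,"tz": 0.02,"spin": 73},
  {"tx": 0.034,"ty": 0.43,"tz": 0.02,"spin": 73},
])

```text
t: 3.65
ee_pos: [506.2, 64.9, 300.0]
orientation: [2.302, 2.138, -0.001]
ft_force: [0.6, -0.5, 0.5]
width: 87.9
grasp_force: 0.0
```

apply_moves([
  {"tx": 0,"ty": 0.03,"tz": 0,"spin": 4},
  {"tx": 0,"ty": 0.03,"tz": 0,"spin": 4},
  {"tx": 0,"ty": 0.03,"tz": 0,"spin": 4},
  {"tx": 0,"ty": 0.03,"tz": 0,"spin": 4},
  {"tx": 0,"ty": 0.03,"tz": 0,"spin": 4},
  {"tx": 0,"ty": 0.03,"tz": 0,"spin": 4},
  {"tx": 0,"ty": 0.03,"tz": 0,"spin": 4},
  {"tx": 0,"ty": 0.03,"tz": 0,"spin": 4},
])

```text
t: 4.45
ee_pos: [506.6, 94.4, 300.0]
orientation: [2.23, 2.213, -0.0]
ft_force: [0.1, 0.0, -0.1]
width: 88.2
grasp_force: 0.0
```

Run:
```python
from h import *
c=ctrl.get_calibration("wrist"); R=cv2.Rodrigues(c["rvec"])[0]; print("cam",(-R.T@c["tvec"]).round(1),"axis",R[2].round(2))
o=ctrl.get_obs(); print(o["t"],o["ee_pos"].round(1),o["orientation"].round(3),o["qpos"].round(2))
im=snap("wrist","w2.png")
for n,z in dict(drive_unit=0,spindle_top=130,shoulder=80,flats_mid=108,guide_hole=108).items():
    for q in ctrl.pinpoint(n,"wrist")[:1]: print(n,np.round(q["uv"],1),round(q["score"],2), onz(ray("wrist",q["uv"],c),z).round(1))
u=proj("wrist",[[519,208,130]],c)[0].astype(int);print(u)
a,b=max(u[1]-60,0),max(u[0]-110,0)
cv2.imwrite("pics/w2c.png",cv2.resize(im[a:a+130,b:b+190,::-1],None,fx=4,fy=4,interpolation=cv2.INTER_CUBIC)); print(a,b)
```

```text
cam [506.3 169.1 461.8] axis [-0.   -0.28 -0.96]
4.45 [506.6  94.4 300. ] [ 2.23   2.213 -0.   ] [ 0.16  0.17  1.79 -0.    1.18  0.17]
drive_unit [330.4  92. ] 0.63 [515.5 204.9   0. ]
spindle_top [335.1  80.1] 0.89 [518.  207.7 130. ]
shoulder [335.5  86.9] 0.57 [520.1 205.   80. ]
flats_mid [331.9  84. ] 0.89 [515.1 205.7 108. ]
guide_hole [408.8  87.6] 0.88 [603.6 204.1 108. ]
[336  79]
19 226
```

View pics/w2c.png

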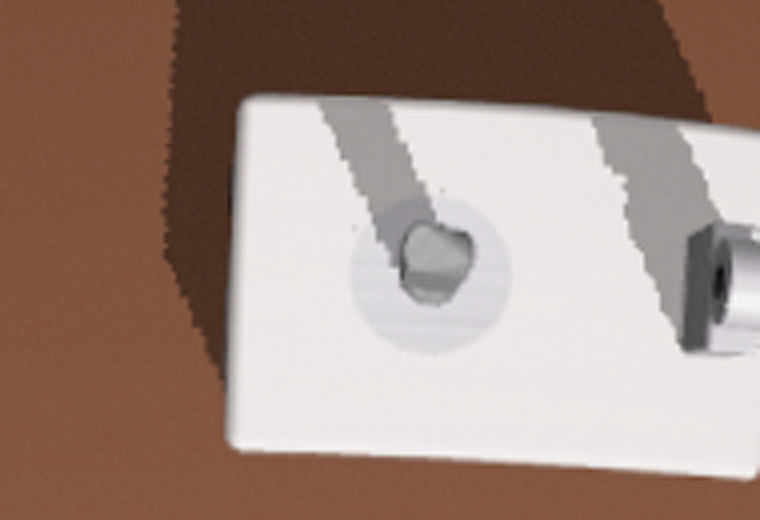

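apply_moves([
  {"tx": 0.012,"ty": 0.02,"tz": -0.05,"spin": 0},
  {"tx": 0.012,"ty": 0.03,"tz": -0.09,"spin": 0},
  {"tx": 0.012,"ty": 0.03,"tz": -0.13,"spin": 0},
  {"tx": 0.012,"ty": 0.03,"tz": -0.15,"spin": 0},
  {"tx": 0.012,"ty": 0.03,"tz": -0.15,"spin": 0},
  {"tx": 0.012,"ty": 0.03,"tz": -0.15,"spin": 0},
  {"tx": 0.012,"ty": 0.03,"tz": -0.15,"spin": 0},
  {"tx": 0.012,"ty": 0.03,"tz": -0.15,"spin": 0},
])

```text
t: 5.55
ee_pos: [519.7, 125.0, 151.6]
orientation: [2.228, 2.212, 0.004]
ft_force: [-0.2, 0.3, -0.2]
width: 88.0
grasp_force: 0.0
```

Run:
```python
from h import *
c=ctrl.get_calibration("wrist"); R=cv2.Rodrigues(c["rvec"])[0]; print("cam",(-R.T@c["tvec"]).round(1),"axis",R[2].round(2))
o=ctrl.get_obs(); print(o["t"],o["ee_pos"].round(1),o["orientation"].round(3))
im=snap("wrist","w3.png"); np.save("w3.npy",im)
for n,z in dict(drive_unit=0,spindle_top=130,shoulder=80,flats_mid=108,guide_hole=108).items():
    for q in ctrl.pinpoint(n,"wrist")[:1]: print(n,np.round(q["uv"],1),round(q["score"],2), onz(ray("wrist",q["uv"],c),z).round(1))
m=ctrl.outline_of("drive_unit","wrist")
if m:
    m=m[0]["pixels"].astype(np.uint8); k=max(cv2.findContours(m,0,cv2.CHAIN_APPROX_NONE)[0],key=len)[:,0]
    P=np.array([onz(ray("wrist",q,c),60)[:2] for q in k],np.float32); print("box",m.any(0).nonzero()[0][[0,-1]],m.any(1).nonzero()[0][[0,-1]],cv2.minAreaRect(P))
# orthorectified plane at z=130, 0.1mm/px, +x right, +y up, centre 518,208
g=np.linspace(-30,30,600); X,Y=np.meshgrid(518+g,208-g); 
uv=proj("wrist",np.c_[X.ravel(),Y.ravel(),np.full(X.size,130.)],c).reshape(600,600,2).astype(np.float32)
t=cv2.remap(im,uv[...,0],uv[...,1],cv2.INTER_CUBIC); cv2.imwrite("pics/w3o.png",t[:,:,::-1])
```

```text
cam [518.9 199.6 313.5] axis [-0.   -0.28 -0.96]
5.55 [519.7 125.  151.6] [2.228 2.212 0.004]
drive_unit [322.3 111.3] 0.55 [517.8 204.5   0. ]
spindle_top [319.8 103.1] 0.75 [516.8 207.4 130. ]
shoulder [322.8 108.7] 0.73 [518.5 205.2  80. ]
flats_mid [326.  105.9] 0.78 [520.6 206.4 108. ]
guide_hole [444.  116.2] 0.93 [601.9 202.  108. ]
box [244 470] [ 37 185] ((549.9832763671875, 204.44789123535156), (118.63026428222656, 193.14332580566406), 87.24626159667969)
```

View pics/w3o.png

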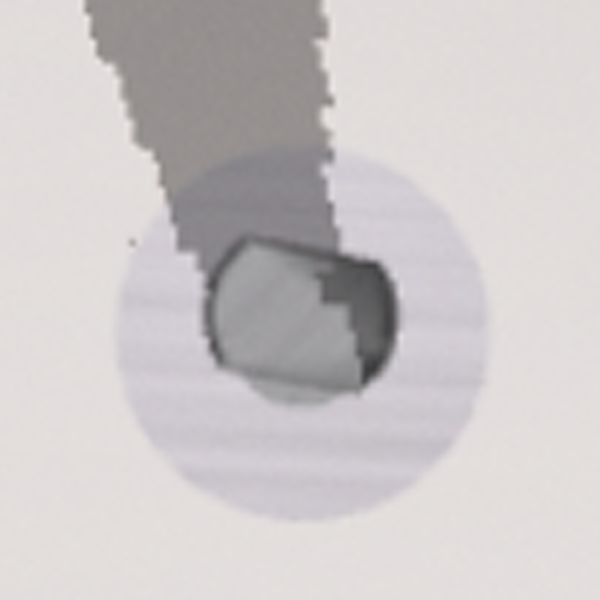

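View pics/w3.png

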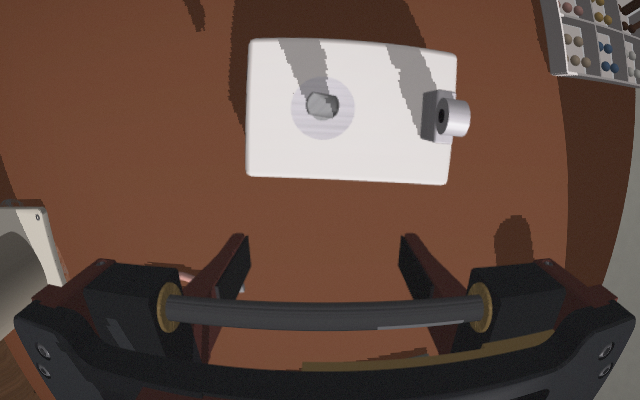

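apply_moves([
  {"tx": 0,"ty": 0.02,"tz": 0.015,"spin": 68},
  {"tx": 0,"ty": 0.05,"tz": 0.015,"spin": 68},
  {"tx": 0,"ty": 0.082,"tz": 0.015,"spin": 68},
  {"tx": 0,"ty": 0.082,"tz": 0.015,"spin": 68},
  {"tx": 0,"ty": 0.082,"tz": 0.015,"spin": 68},
  {"tx": 0,"ty": 0.082,"tz": 0.015,"spin": 68},
  {"tx": 0,"ty": 0.082,"tz": 0.015,"spin": 68},
  {"tx": 0,"ty": 0.082,"tz": 0.015,"spin": 68},
])

```text
t: 6.7
ee_pos: [518.5, 206.8, 164.9]
orientation: [-0.601, -3.083, 0.0]
ft_force: [-0.3, -0.3, -0.3]
width: 87.9
grasp_force: 0.0
```

Run:
```python
from h import *
im=np.load("w3.npy"); o=ctrl.get_obs(); print(o["t"],o["ee_pos"].round(1),o["orientation"].round(3),o["qpos"].round(2))
# camera pose of w3: cam at 518.9,199.6,313.5; rebuild from printed axes
z=np.array([0,-.28,-.96]); z/=np.linalg.norm(z); x=np.array([np.cos(np.radians(-.4)),np.sin(np.radians(-.4)),0]); y=np.cross(z,x); y/=np.linalg.norm(y); x=np.cross(y,z)
R=np.array([x,y,z]); C=np.array([518.9,199.6,313.5]); c=dict(ctrl.get_calibration("wrist")); c["rvec"]=cv2.Rodrigues(R)[0]; c["tvec"]=-R@C
print(proj("wrist",[[516.8,207.4,130]],c), "expect 319.8 103.1")
w=(im.min(2)>150)
for lab in("top","bot"):
    P=[]
    for u in list(range(335,385)) if lab=="top" else range(258,430):
        r=np.nonzero(w[25:195,u])[0]
        if len(r)==0: continue
        v=25+(r[0]-.5 if lab=="top" else r[-1]+.5); P.append(onz(ray("wrist",(u,v),c),60)[:2])
    P=np.array(P); print(lab,P[0].round(1),P[-1].round(1)); f=cv2.fitLine(P.astype(np.float32),cv2.DIST_HUBER,0,.01,.01).ravel(); print(np.degrees(np.arctan2(f[1],f[0])).round(2) ,f[2:])
P=np.array([onz(ray("wrist",(np.nonzero(w[v,235:300])[0][0]+234.5,v),c),60)[:2] for v in range(55,168)]); f=cv2.fitLine(P.astype(np.float32),cv2.DIST_HUBER,0,.01,.01).ravel();print("left",np.degrees(np.arctan2(f[1],f[0])),f[2:])
```

```text
6.7 [518.5 206.8 164.9] [-0.601 -3.083  0.   ] [ 0.36  0.4   1.82 -0.    0.92 -0.83]
[[319.79769409 101.81096115]] expect 319.8 103.1
top [528.6 261.7] [568.6 259.6]
-3.02 [548.4526  260.92816]
bot [463.1 149.3] [610.6 141.7]
-2.88 [535.8019  145.86757]
left 86.807106 [455.41455 204.06177]
```

apply_moves([
  {"tx": 0,"ty": 0,"tz": 0,"spin": 8},
  {"tx": 0,"ty": 0,"tz": -0.01,"spin": 11.2},
  {"tx": 0,"ty": 0,"tz": -0.03,"spin": 11.2},
  {"tx": 0,"ty": 0,"tz": -0.055,"spin": 11.2},
  {"tx": 0,"ty": 0,"tz": -0.074,"spin": 11.2},
  {"tx": 0,"ty": 0,"tz": -0.074,"spin": 11.2},
  {"tx": 0,"ty": 0,"tz": -0.074,"spin": 11.2},
  {"tx": 0,"ty": 0,"tz": -0.074,"spin": 11.2},
])

```text
t: 7.5
ee_pos: [519.4, 207.1, 92.1]
orientation: [0.307, 3.125, 0.001]
ft_force: [-0.5, -0.0, 0.3]
width: 87.8
grasp_force: 0.0
```

apply_moves([
  {"tx": 0,"ty": 0,"tz": 0,"spin": 0},
  {"tx": 0,"ty": 0,"tz": 0,"spin": 0},
  {"tx": 0,"ty": 0,"tz": 0,"spin": 0},
  {"tx": 0,"ty": 0,"tz": 0,"spin": 0},
  {"tx": 0,"ty": 0,"tz": 0,"spin": 0},
  {"tx": 0,"ty": 0,"tz": 0,"spin": 0},
  {"tx": 0,"ty": 0,"tz": 0,"spin": 0},
  {"tx": 0,"ty": 0,"tz": 0,"spin": 0},
], gripper=1)

```text
t: 8.3
ee_pos: [518.5, 206.8, 91.0]
orientation: [-0.307, -3.126, 0.0]
ft_force: [0.6, 0.3, -0.4]
width: 27.4
grasp_force: 0.0
```

apply_moves([
  {"tx": 0,"ty": 0,"tz": 0,"spin": 0},
  {"tx": 0,"ty": 0,"tz": 0,"spin": 0},
  {"tx": 0,"ty": 0,"tz": 0,"spin": 0},
  {"tx": 0,"ty": 0,"tz": 0,"spin": 0},
  {"tx": 0,"ty": 0,"tz": 0,"spin": 0},
  {"tx": 0,"ty": 0,"tz": 0,"spin": 0},
  {"tx": 0,"ty": 0,"tz": 0,"spin": 0},
  {"tx": 0,"ty": 0,"tz": 0,"spin": 0},
])

```text
t: 9.1
ee_pos: [518.9, 207.7, 91.0]
orientation: [0.307, 3.126, 0.002]
ft_force: [-0.8, 4.8, -2.1]
width: 14.0
grasp_force: 30.0
```

apply_moves([
  {"tx": 0,"ty": 0,"tz": 0,"spin": -5},
  {"tx": 0,"ty": 0,"tz": 0,"spin": -10},
  {"tx": 0,"ty": 0,"tz": 0,"spin": -16},
  {"tx": 0,"ty": 0,"tz": 0,"spin": -22},
  {"tx": 0,"ty": 0,"tz": 0,"spin": -28},
  {"tx": 0,"ty": 0,"tz": 0,"spin": -34},
  {"tx": 0,"ty": 0,"tz": 0,"spin": -40},
  {"tx": 0,"ty": 0,"tz": 0,"spin": -45},
])

```text
t: 9.9
ee_pos: [519.0, 207.9, 91.0]
orientation: [1.486, 2.768, 0.003]
ft_force: [1.0, 5.7, -2.0]
width: 13.6
grasp_force: 30.0
```

apply_moves([
  {"tx": 0,"ty": 0,"tz": 0,"spin": -6},
  {"tx": 0,"ty": 0,"tz": 0,"spin": -12},
  {"tx": 0,"ty": 0,"tz": 0,"spin": -18},
  {"tx": 0,"ty": 0,"tz": 0,"spin": -24},
  {"tx": 0,"ty": 0,"tz": 0,"spin": -30},
  {"tx": 0,"ty": 0,"tz": 0,"spin": -36.8},
  {"tx": 0,"ty": 0,"tz": 0,"spin": -36.8},
  {"tx": 0,"ty": 0,"tz": 0,"spin": -36.8},
])

```text
t: 10.7
ee_pos: [519.2, 207.9, 91.0]
orientation: [-2.279, -2.161, -0.003]
ft_force: [1.6, 5.3, -3.1]
width: 14.1
grasp_force: 30.0
```

apply_moves([
  {"tx": 0,"ty": 0,"tz": 0,"spin": 0},
  {"tx": 0,"ty": 0,"tz": 0,"spin": 0},
  {"tx": 0,"ty": 0,"tz": 0,"spin": 0},
  {"tx": 0,"ty": 0,"tz": 0,"spin": 0},
  {"tx": 0,"ty": 0,"tz": 0.01,"spin": 0},
  {"tx": 0,"ty": 0,"tz": 0.03,"spin": 0},
  {"tx": 0,"ty": 0,"tz": 0.06,"spin": 0},
  {"tx": 0,"ty": 0,"tz": 0.08,"spin": 0},
], gripper=-1)

```text
t: 11.5
ee_pos: [519.2, 206.9, 173.4]
orientation: [2.279, 2.162, 0.003]
ft_force: [0.1, 0.8, 0.6]
width: 74.3
grasp_force: 0.0
```

apply_moves([
  {"tx": 0,"ty": -0.02,"tz": 0,"spin": 0},
  {"tx": 0,"ty": -0.05,"tz": 0,"spin": 0},
  {"tx": 0,"ty": -0.083,"tz": 0,"spin": 0},
  {"tx": 0,"ty": -0.083,"tz": -0.01,"spin": 0},
  {"tx": 0,"ty": -0.083,"tz": -0.02,"spin": 0},
  {"tx": 0,"ty": -0.083,"tz": -0.02,"spin": 0},
  {"tx": 0,"ty": -0.083,"tz": -0.02,"spin": 0},
  {"tx": 0,"ty": -0.083,"tz": -0.02,"spin": 0},
])

```text
t: 12.3
ee_pos: [518.7, 124.6, 151.1]
orientation: [-2.278, -2.164, -0.0]
ft_force: [0.3, 0.2, -0.3]
width: 87.7
grasp_force: 0.0
```

Run:
```python
from h import *
c=ctrl.get_calibration("wrist"); o=ctrl.get_obs(); print(o["t"],o["ee_pos"].round(1),o["orientation"].round(3))
im=snap("wrist","w4.png")
for n,z in dict(spindle_top=130,flats_mid=108,guide_hole=108).items():
    for q in ctrl.pinpoint(n,"wrist")[:1]: print(n,np.round(q["uv"],1),round(q["score"],2), onz(ray("wrist",q["uv"],c),z).round(1))
g=np.linspace(-30,30,600); X,Y=np.meshgrid(518+g,208-g)
uv=proj("wrist",np.c_[X.ravel(),Y.ravel(),np.full(X.size,130.)],c).reshape(600,600,2).astype(np.float32)
cv2.imwrite("pics/w4o.png",cv2.remap(im,uv[...,0],uv[...,1],cv2.INTER_CUBIC)[:,:,::-1])
w=im.min(2)>150; P=[]
for u in range(258,425):
    r=np.nonzero(w[25:205,u])[0]; P.append(onz(ray("wrist",(u,25.5+r[-1]),c),60)[:2])
f=cv2.fitLine(np.float32(P),cv2.DIST_HUBER,0,.01,.01).ravel(); print("bot",np.degrees(np.arctan2(f[1],f[0])),f[2:])
```

```text
12.3 [518.7 124.6 151.1] [-2.278 -2.164 -0.   ]
spindle_top [316.  102.6] 0.88 [517.3 207.4 130. ]
flats_mid [319.4 106.3] 0.8 [518.8 205.8 108. ]
guide_hole [439.9 108.5] 0.57 [600.8 203.1 108. ]
bot -2.9159172 [548.98413 146.09647]
```

View pics/w4o.png

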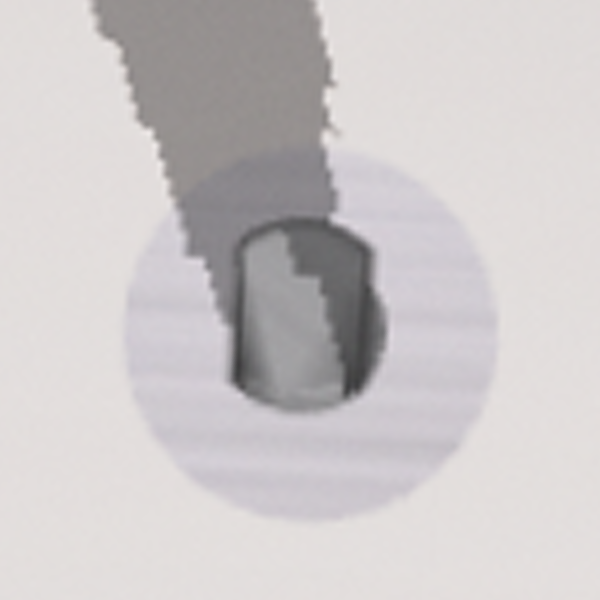

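apply_moves([
  {"tx": 0.04,"ty": -0.39,"tz": 0.04,"spin": 0},
  {"tx": 0.04,"ty": -0.39,"tz": 0.04,"spin": 0},
  {"tx": 0.04,"ty": -0.39,"tz": 0.04,"spin": 0},
  {"tx": 0.04,"ty": -0.39,"tz": 0.04,"spin": 0},
  {"tx": 0.04,"ty": -0.39,"tz": 0.04,"spin": 0},
  {"tx": 0.04,"ty": -0.39,"tz": 0.04,"spin": 0},
  {"tx": 0.04,"ty": -0.39,"tz": 0.04,"spin": 0},
  {"tx": 0.04,"ty": -0.39,"tz": 0.04,"spin": 0},
])

```text
t: 13.3
ee_pos: [558.7, -268.7, 191.6]
orientation: [2.279, 2.161, 0.0]
ft_force: [0.8, 0.4, -0.3]
width: 88.1
grasp_force: 0.0
```

apply_moves([
  {"tx": 0.005,"ty": -0.03,"tz": -0.01,"spin": 0},
  {"tx": 0.009,"ty": -0.065,"tz": -0.04,"spin": 0},
  {"tx": 0.009,"ty": -0.065,"tz": -0.07,"spin": 0},
  {"tx": 0.009,"ty": -0.065,"tz": -0.08,"spin": 0},
  {"tx": 0.009,"ty": -0.065,"tz": -0.08,"spin": 0},
  {"tx": 0.009,"ty": -0.065,"tz": -0.08,"spin": 0},
  {"tx": 0.009,"ty": -0.065,"tz": -0.08,"spin": 0},
  {"tx": 0.009,"ty": -0.065,"tz": -0.08,"spin": 0},
])

```text
t: 14.1
ee_pos: [568.5, -331.1, 112.7]
orientation: [2.277, 2.162, 0.001]
ft_force: [-0.2, -0.6, -0.1]
width: 88.0
grasp_force: 0.0
```

Run:
```python
from h import *
c=ctrl.get_calibration("wrist"); o=ctrl.get_obs(); print(o["t"],o["ee_pos"].round(1),o["orientation"].round(3))
im=snap("wrist","w5.png"); np.save("w5.npy",im)
for n,z in dict(collar=8,collar_mid=20).items():
    for q in ctrl.pinpoint(n,"wrist")[:1]: print(n,np.round(q["uv"],1),round(q["score"],2), onz(ray("wrist",q["uv"],c),z).round(1))
    print(onz(ray("side",(438,316)),20).round(1))
g=np.linspace(-40,40,640)
X,Y=np.meshgrid(567+g,-259-g[:]); X=X[:580];Y=Y[:580]
uv=proj("wrist",np.c_[X.ravel(),Y.ravel(),np.full(X.size,32.)],c).reshape(580,640,2).astype(np.float32)
cv2.imwrite("pics/w5o.png",cv2.remap(im,uv[...,0],uv[...,1],cv2.INTER_CUBIC)[:,:,::-1])
m=ctrl.outline_of("collar","wrist")[0]; print(m["box"],m["score"])
```

```text
14.1 [ 568.5 -331.1  112.7] [2.277e+00 2.162e+00 1.000e-03]
[ 546.  -273.3   20. ]
collar_mid [318.2 118.8] 0.7 [ 566.7 -258.7   20. ]
[ 546.  -273.3   20. ]
[285.0, 89.7, 345.3, 148.9] 0.59
```

View pics/w5o.png

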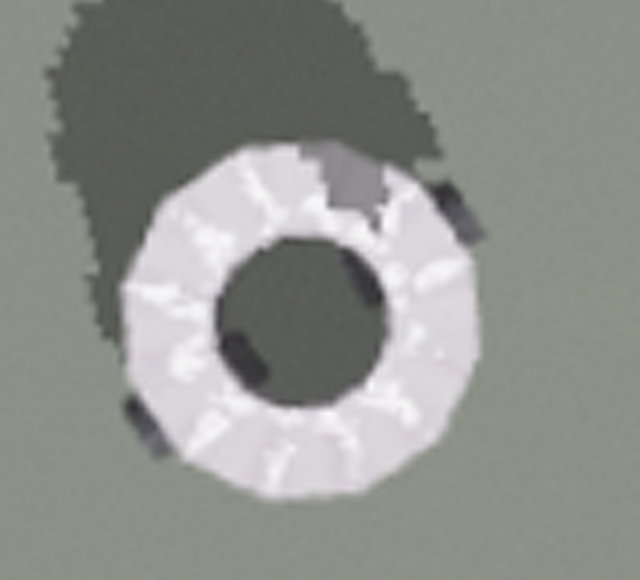

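apply_moves([
  {"tx": -0.0025,"ty": 0.02,"tz": 0,"spin": -52.5},
  {"tx": -0.0025,"ty": 0.05,"tz": 0,"spin": -52.5},
  {"tx": -0.0025,"ty": 0.073,"tz": -0.02,"spin": -52.5},
  {"tx": -0.0025,"ty": 0.073,"tz": -0.03,"spin": -52.5},
  {"tx": -0.0025,"ty": 0.073,"tz": -0.04,"spin": -52.5},
  {"tx": -0.0025,"ty": 0.073,"tz": -0.04,"spin": -52.5},
  {"tx": -0.0025,"ty": 0.073,"tz": -0.04,"spin": -52.5},
  {"tx": -0.0025,"ty": 0.073,"tz": -0.04,"spin": -52.5},
])

```text
t: 15.1
ee_pos: [565.3, -258.3, 71.2]
orientation: [2.999, 0.936, 0.0]
ft_force: [0.7, 0.3, 0.2]
width: 87.7
grasp_force: 0.0
```

Run:
```python
from h import *
c=ctrl.get_calibration("wrist"); im=ctrl.get_image("wrist"); np.save("w6.npy",im)
E=[ctrl.get_obs()["ee_pos"]]
for n,z in dict(collar_mid=20,collar=8).items():
    for q in ctrl.pinpoint(n,"wrist")[:1]: print(n,np.round(q["uv"],1),round(q["score"],2), onz(ray("wrist",q["uv"],c),z).round(1))
    E.append(ctrl.get_obs()["ee_pos"])
o=ctrl.get_obs(); print(o["t"],np.mean(E,0).round(1),o["orientation"].round(3))
# bright collar mask -> ellipse on z=32 plane
g=np.linspace(-40,40,640); X,Y=np.meshgrid(565+g,-259-g)
uv=proj("wrist",np.c_[X.ravel(),Y.ravel(),np.full(X.size,32.)],c).reshape(640,640,2).astype(np.float32)
t=cv2.remap(im,uv[...,0],uv[...,1],cv2.INTER_CUBIC); cv2.imwrite("pics/w6o.png",t[:,:,::-1])
m=(t.min(2)>165).astype(np.uint8); m=cv2.morphologyEx(m,cv2.MORPH_OPEN,np.ones((9,9)))
k=max(cv2.findContours(m,0,cv2.CHAIN_APPROX_NONE)[0],key=cv2.contourArea); (x,y),r=cv2.minEnclosingCircle(k); print("circ",565+x/8-40,-259-(y/8-40),r/8)
```

```text
collar_mid [325.3 217.8] 0.79 [ 567.3 -258.4   20. ]
collar [324.6 213.1] 0.83 [ 566.8 -258.1    8. ]
15.25 [ 565.3 -258.4   71.4] [2.999e+00 9.340e-01 1.000e-03]
circ 564.75 -259.375 22.70050811767578
```

apply_moves([
  {"tx": 0,"ty": 0,"tz": -0.02,"spin": 0},
  {"tx": 0,"ty": 0,"tz": -0.04,"spin": 0},
  {"tx": 0,"ty": 0,"tz": -0.052,"spin": 0},
  {"tx": 0,"ty": 0,"tz": -0.06,"spin": 0},
  {"tx": 0,"ty": 0,"tz": -0.06,"spin": 0},
  {"tx": 0,"ty": 0,"tz": -0.06,"spin": 0},
  {"tx": 0,"ty": 0,"tz": -0.06,"spin": 0},
  {"tx": 0,"ty": 0,"tz": -0.06,"spin": 0},
])

```text
t: 16.05
ee_pos: [565.6, -258.4, 11.8]
orientation: [3.0, 0.931, 0.001]
ft_force: [0.0, -0.1, 1.1]
width: 88.4
grasp_force: 0.0
```

apply_moves([
  {"tx": 0,"ty": 0,"tz": 0,"spin": 0},
  {"tx": 0,"ty": 0,"tz": 0,"spin": 0},
  {"tx": 0,"ty": 0,"tz": 0,"spin": 0},
  {"tx": 0,"ty": 0,"tz": 0,"spin": 0},
  {"tx": 0,"ty": 0,"tz": 0,"spin": 0},
  {"tx": 0,"ty": 0,"tz": 0,"spin": 0},
  {"tx": 0,"ty": 0,"tz": 0,"spin": 0},
  {"tx": 0,"ty": 0,"tz": 0,"spin": 0},
], gripper=1)

```text
t: 16.85
ee_pos: [565.1, -258.2, 11.0]
orientation: [3.0, 0.931, -0.0]
ft_force: [-0.6, -0.6, 0.6]
width: 44.1
grasp_force: 30.0
```

apply_moves([
  {"tx": 0,"ty": 0,"tz": 0,"spin": 0},
  {"tx": 0,"ty": 0,"tz": 0,"spin": 0},
  {"tx": 0,"ty": 0,"tz": 0.005,"spin": 0},
  {"tx": 0,"ty": 0,"tz": 0.02,"spin": 0},
  {"tx": 0,"ty": 0,"tz": 0.05,"spin": 0},
  {"tx": 0,"ty": 0,"tz": 0.09,"spin": 0},
  {"tx": 0,"ty": 0,"tz": 0.13,"spin": 0},
  {"tx": 0,"ty": 0,"tz": 0.17,"spin": 0},
])

```text
t: 17.65
ee_pos: [564.9, -258.1, 183.7]
orientation: [3.0, 0.931, 0.001]
ft_force: [0.5, -0.2, -1.9]
width: 43.7
grasp_force: 30.0
```

apply_moves([
  {"tx": -0.02,"ty": 0.22,"tz": 0,"spin": -37.5},
  {"tx": -0.02,"ty": 0.22,"tz": 0,"spin": -37.5},
  {"tx": -0.02,"ty": 0.22,"tz": 0,"spin": -37.5},
  {"tx": -0.02,"ty": 0.22,"tz": 0,"spin": -37.5},
  {"tx": -0.02,"ty": 0.22,"tz": 0,"spin": -37.5},
  {"tx": -0.02,"ty": 0.22,"tz": 0,"spin": -37.5},
  {"tx": -0.02,"ty": 0.22,"tz": 0,"spin": -37.5},
  {"tx": -0.02,"ty": 0.22,"tz": 0,"spin": -37.5},
])

```text
t: 18.45
ee_pos: [545.4, -39.0, 181.7]
orientation: [3.14, -0.082, 0.002]
ft_force: [0.9, 0.1, -2.0]
width: 43.7
grasp_force: 30.0
```

Run:
```python
from h import *
c=ctrl.get_calibration("wrist"); im=ctrl.get_image("wrist"); np.save("w7.npy",im)
E=[ctrl.get_obs()["ee_pos"]]
q=ctrl.pinpoint("collar_mid","wrist")[:1]
E.append(ctrl.get_obs()["ee_pos"]); ctrl.get_image("side"); E.append(ctrl.get_obs()["ee_pos"])
o=ctrl.get_obs(); e=np.mean(E,0); print(o["t"],e.round(1),np.round(E,1),o["orientation"].round(3),o["width"],o["ft_force"].round(1))
for p in q: print(np.round(p["uv"],1),p["score"],(onz(ray("wrist",p["uv"],c),e[2]+9)-e).round(1))
for p in ctrl.pinpoint("collar_mid","side")[:1]: print("side",p["uv"],p["score"], "expected",proj("side",[e+[0,0,9]]))
g=np.linspace(-36,36,580); zt=e[2]+21
X,Y=np.meshgrid(e[0]+g,e[1]-g)
uv=proj("wrist",np.c_[X.ravel(),Y.ravel(),np.full(X.size,zt)],c).reshape(580,580,2).astype(np.float32)
cv2.imwrite("pics/w7o.png",cv2.remap(im,uv[...,0],uv[...,1],cv2.INTER_CUBIC)[:,:,::-1])
```

```text
18.6 [545.3 -39.3 181.3] [[545.3 -39.2 181.4]
 [545.3 -39.3 181.3]
 [545.2 -39.3 181.1]] [ 3.14  -0.084  0.   ] 43.862094916812865 [ 0.2 -0.5 -1.2]
[324.2 254.9] 0.59 [ 1.2 -1.   9. ]
side [316.3, 162.1] 0.68 expected [[317.18783048 163.53753501]]
```

View pics/w7o.png

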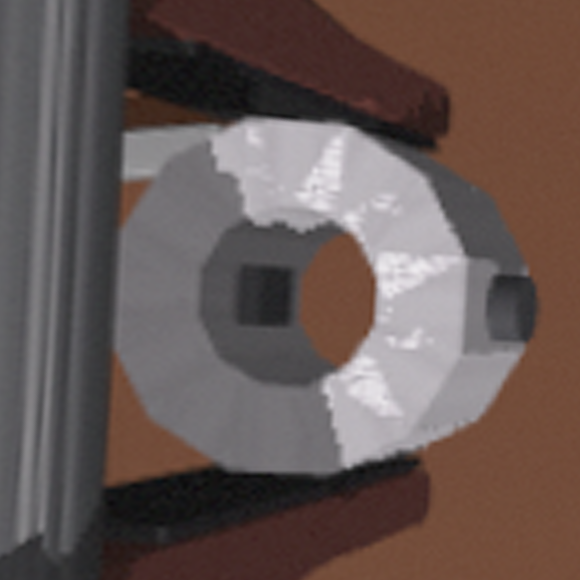

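apply_moves([
  {"tx": -0.005,"ty": 0.045,"tz": 0,"spin": 0},
  {"tx": -0.01,"ty": 0.09,"tz": 0,"spin": 0},
  {"tx": -0.015,"ty": 0.135,"tz": 0,"spin": 0},
  {"tx": -0.02,"ty": 0.18,"tz": 0,"spin": 0},
  {"tx": -0.0267,"ty": 0.225,"tz": 0,"spin": 0},
  {"tx": -0.0267,"ty": 0.2465,"tz": -0.01,"spin": 0},
  {"tx": -0.0267,"ty": 0.2465,"tz": -0.03,"spin": 0},
  {"tx": -0.0267,"ty": 0.2465,"tz": -0.036,"spin": 0},
])

```text
t: 19.45
ee_pos: [517.4, 208.2, 143.3]
orientation: [3.139, -0.081, -0.004]
ft_force: [0.3, -1.1, -1.1]
width: 43.5
grasp_force: 30.0
```

Run:
```python
from h import *
ctrl.get_image("side"); ctrl.get_image("side")
c=ctrl.get_calibration("wrist"); E=[ctrl.get_obs()["ee_pos"]]; im=snap("wrist","w8.png")
for k in range(2): ctrl.get_image("scene"); E.append(ctrl.get_obs()["ee_pos"])
o=ctrl.get_obs(); e=np.mean(E,0); print(o["t"],e.round(1),o["orientation"].round(3),o["width"],o["ft_force"].round(1))
g=np.linspace(-36,36,580); t=[]
for z in(e[2]+21,130):
    X,Y=np.meshgrid(e[0]+g,e[1]-g)
    uv=proj("wrist",np.c_[X.ravel(),Y.ravel(),np.full(X.size,z)],c).reshape(580,580,2).astype(np.float32)
    t.append(cv2.resize(cv2.remap(im,uv[...,0],uv[...,1],cv2.INTER_CUBIC),(400,400)))
cv2.imwrite("pics/w8o.png",np.hstack(t)[:,:,::-1])
```

```text
19.7 [518.5 207.6 145. ] [-3.14e+00  8.50e-02 -1.00e-03] 43.80143291291455 [-0.2 -0.8 -1.8]
```

View pics/w8o.png

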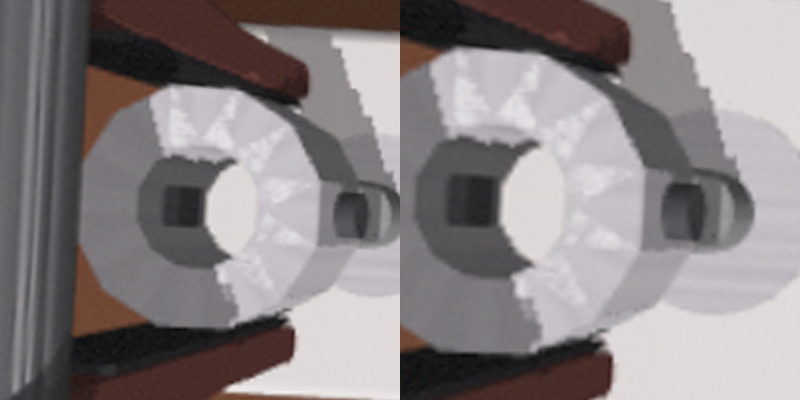

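apply_moves([
  {"tx": 0.0003,"ty": 0,"tz": -0.004,"spin": 0},
  {"tx": 0.0003,"ty": 0,"tz": -0.008,"spin": 0},
  {"tx": 0.0003,"ty": 0,"tz": -0.011,"spin": 0},
  {"tx": 0.0003,"ty": 0,"tz": -0.013,"spin": 0},
  {"tx": 0.0003,"ty": 0,"tz": -0.015,"spin": 0},
  {"tx": 0.0003,"ty": 0,"tz": -0.017,"spin": 0},
  {"tx": 0.0003,"ty": 0,"tz": -0.018,"spin": 0},
  {"tx": 0.0003,"ty": 0,"tz": -0.018,"spin": 0},
])

```text
t: 20.5
ee_pos: [518.6, 208.3, 126.9]
orientation: [3.14, -0.082, -0.0]
ft_force: [-0.2, -1.0, -1.6]
width: 43.5
grasp_force: 30.0
```

apply_moves([
  {"tx": 0,"ty": 0,"tz": -0.002,"spin": 0},
  {"tx": 0,"ty": 0,"tz": -0.004,"spin": 0},
  {"tx": 0,"ty": 0,"tz": -0.006,"spin": 0},
  {"tx": 0,"ty": 0,"tz": -0.008,"spin": 0},
  {"tx": 0,"ty": 0,"tz": -0.01,"spin": 0},
  {"tx": 0,"ty": 0,"tz": -0.011,"spin": 0},
  {"tx": 0,"ty": 0,"tz": -0.012,"spin": 0},
  {"tx": 0,"ty": 0,"tz": -0.012,"spin": 0},
])

```text
t: 21.3
ee_pos: [518.6, 208.3, 114.9]
orientation: [3.14, -0.083, -0.0]
ft_force: [-0.1, -1.0, -2.0]
width: 43.7
grasp_force: 30.0
```

apply_moves([
  {"tx": 0,"ty": 0,"tz": -0.003,"spin": 0},
  {"tx": 0,"ty": 0,"tz": -0.006,"spin": 0},
  {"tx": 0,"ty": 0,"tz": -0.009,"spin": 0},
  {"tx": 0,"ty": 0,"tz": -0.012,"spin": 0},
  {"tx": 0,"ty": 0,"tz": -0.014,"spin": 0},
  {"tx": 0,"ty": 0,"tz": -0.0155,"spin": 0},
  {"tx": 0,"ty": 0,"tz": -0.0155,"spin": 0},
  {"tx": 0,"ty": 0,"tz": -0.0155,"spin": 0},
])

```text
t: 22.1
ee_pos: [518.7, 208.3, 99.5]
orientation: [-3.14, 0.083, -0.0]
ft_force: [-0.8, 0.5, -1.7]
width: 43.9
grasp_force: 30.0
```

Run:
```python
from h import *
c=ctrl.get_calibration("wrist"); E=[]; R={}
for n in("collar_mid","guide_hole","spindle_top"):
    for cam in("scene","side"):
        ctrl.get_image(cam); E.append(ctrl.get_obs()["ee_pos"])
        for p in ctrl.pinpoint(n,cam)[:1]: R.setdefault(n,[]).append(ray(cam,p["uv"]))
for n,r in R.items():
    if len(r)>1: print(n,[x if isinstance(x,list) else x.round(1) for x in tri(r)])
o=ctrl.get_obs(); print(o["t"],np.mean(E,0).round(2),o["orientation"].round(3),o["width"],o["ft_force"].round(1),o["moment"].round(2),o["grasp_force"])
```

```text
collar_mid [array([521.1, 206.7, 111.2]), [3.2, 3.2]]
guide_hole [array([606.7, 205.1, 105.9]), [1.9, 1.9]]
spindle_top [array([522.4, 213.9, 131. ]), [0.2, 0.2]]
22.7 [518.75 208.33  99.6 ] [ 3.141 -0.082 -0.   ] 43.35963250204426 [-0.6  0.7 -1.8] [-0.03  0.03 -0.  ] 29.999673058628105
```

```bash
python3 -c "
from workcell import ctrl
print(ctrl.close_job())"
```

```text
the job is handed in; nothing more can be done
None
```

I gripped the spindle first and turned its flats to face the guide post, then slid the collar down over them; it ended held upright and gripped, one screw pointing at the guide, screws at about 108 mm, no contact force on the way down. I handed the job in at about 23 s (no verdict returned) and did not handle the jar, pliers or hex key.

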